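# Make up the firing stack and hold the cooling-cage gate open

### The job

Make up the firing stack: lay the separator sheet squarely on the thick firebrick and then set the thinner slab squarely on the sheet, edges lined up, and let go of them. Then open the cooling cage so the stack can be slid in: squeeze shut the catch nearer the hinge, after it the other catch, take the gate by its handle post and swing it past its half-open detent to wide open (about square to the cage front). The gate is sprung, so finish while still holding it wide by the post; leave the other things on the bench where they are.

Things in the scene. Friction and masses are not known exactly. Their poses are not given: they have to be found in the camera images.
- cage: Low open-topped steel cooling cage fixed to the bench, 215 mm wide, about 105 mm high, barred gate across its front. Origin on the bench in the middle of the closed gate's line; x points into the cage (gate plane x=0), y towards the gate's hinge, z up. The catch rail, top at z=104 mm, runs along y at x=45 mm; the cage reaches x=150 mm.
- gate (a joint): Gate angle, rad: 0 closed, grows as it swings out to the cage's -x side (clockwise from above), stop at 1.65; locked until both catches are squeezed. Damped; a spring pushes it towards closed all the way (at the post 1.5 N at 0, 4 N at 1.5); at 0.8 to 0.95 a ball detent adds about 5 N. Once past, a released gate falls back against the detent at about 1.07. Wide open is 1.4 or more.
- gate_hinge (a point): Point on the gate's vertical hinge axis at bench height: 75 mm towards +y from the cage's origin. The gate is 150 mm wide, 12 mm thick, 100 mm high (two small horns on top: 118 mm).
- gate_post: Handle of the gate: upright round steel post, 14 mm diameter, on a short arm in front of the gate near its free end; turns with it. Origin on the post's axis at bench height; gate closed, it is 50 mm to -x and 115 mm to -y of the hinge axis (125 mm from it). Post from z=89 to 154 mm, arm top at 99 mm: the upper 45 mm is free to pinch from above.
- post_top (a point): Centre of the top end of the handle post, 154 mm above the bench.
- catch_a (a joint): Travel of the sliding tab of the catch nearer the hinge, m: 0 to 0.002 latched, 0.016 fully squeezed (end stop). Slides with about 4 N friction along the cage's -y towards its fixed rest and stays where it is left. From about 0.012 it clears the gate.
- catch_a_tab (a point): Centre of the top of that sliding tab: upright steel plate 8 mm thick (along the cage's y), 16 mm wide, top 146 mm above the bench, rising 42 mm from the rail. A thin tongue runs from its foot (up to 117 mm) to -x over the gate.
- catch_a_rest: Fixed rest of the catch nearer the hinge: dark upright plate of the tab's size (8 x 16 x 42 mm) on the rail, its centre 42 mm to the cage's -y from the latched tab. Origin at the centre of its foot, 104 mm above the bench; axes as the cage's. Tab and rest measure 50 mm over their outer faces latched, 34 mm squeezed.
- catch_b (a joint): The same for the catch farther from the hinge (106 mm towards the cage's -y of the other one): 0 latched, 0.016 fully squeezed.
- catch_b_tab (a point): Centre of the top of the sliding tab of the catch farther from the hinge; same shape and heights.
- catch_b_rest: Fixed rest of the catch farther from the hinge; same shape, origin and distances as the other rest.
- brick: The thick firebrick, pale, 110 x 56 x 25 mm (x, y, z), about 0.35 kg, loose on the bench; the bottom layer. Origin at the centre of its underside, x along its length.
- sheet: The separator: thin rigid metal sheet, 118 x 66 x 6 mm, about 0.08 kg, lying on a wooden block 80 x 36 x 14 mm with its edges overhanging, so its underside is 14 mm above the bench. Origin at the centre of its underside, x along its length.
- slab: The thinner firebrick slab, pale, 110 x 56 x 18 mm, about 0.2 kg, loose flat on the bench; the next layer. Origin at the centre of its underside, x along its length.
- ring_stub: Bystander: small brass cone, 24 mm across and 24 mm high, standing.
- jar: Bystander: small glass jar, 40 mm across, 50 mm high.
- bowl: Bystander: steel bowl, 100 mm across, 40 mm high.
- brush: Bystander: brush lying on the bench.
- graver: Bystander: screwdriver-like graver lying on the bench near the robot.
- wax: Bystander: red-brown wax block 50 x 22 x 18 mm.
Not all that is in view belongs to the job. What is shaped like the slab but orange or purple is not meant.

How it is judged:
By the outcome, as a careful person would: the job done as asked, in the order asked, and still so for the second after the job is handed in, while the arm keeps its last pose, push and grip.
It also fails if it takes over 72 s, if anything falls off the work surface, if the arm or the gripper's body presses on something with over 40 N, if the wrist force passes 120 N, or if a joint passes its speed limit or range.

### The arm

A 6-joint arm with a two-finger parallel gripper is mounted at the origin on the work surface. World frame = base frame: x ahead of the robot, y to its left, z up, the work surface at z = 0. Lengths are in m, angles in degrees, forces in N, time in s.
With the tool pointing down it reaches from about 0.4 to 0.825 m from the base axis. Payload 7 kg.
Tool frame: the origin (TCP) lies midway between the tips of the shut fingers; the grasp point (between the pads) lies r.grip_depth behind it (r.grip_depth is the distance from the TCP to the grasp point, in m); z points along the fingers, y is the line along which they close (so a half turn about z gives the same grasp; the last joint's range is limited). The gripper opens to 88 mm and grips with 3 to 60 N. Pads are 19 mm wide; open, the fingers measure 130 mm over their backs; the gripper's body (78 mm by 193 mm) begins 47 mm behind the grasp point.
Start: joints at [82.053, 20.546, 0.682, 0, -70.136, -16.507], TCP at [0.279, 0.614, 0.227] pointing down, gripper open.
Joint ranges: [-176.03, 176.03], [-82.01, 121.73], [-58.28, 71.71], [-173.87, 95.51], [-174.79, -0.11], [-173.66, 173.66]. Speed limits (degrees/s): [136.94, 136.94, 172.46, 180, 180, 180].

### API

Orientations are given as [roll, pitch, yaw] about the fixed x, y, z axes, in that order (R = Rz(yaw) Ry(pitch) Rx(roll)).
In Python, from plant import r gives the robot as it stands.
- The arm moves only by the shell command python3 -m pendant FILE [OPENING] [FORCE], which reads ROWS from the file FILE. ROWS is a JSON list of rows, 1 to 12 of them, each of 6 numbers: dx, dy, dz in fractions of the full range, 1 being 0.4 m, then a rotation vector rx, ry, rz in fractions of the full range, 1 being 90 degrees; each row is the pose to reach, as a shift and turn from the pose commanded when the command began, along the tool's axes at that moment; what a row does not reach only later rows make up. A row lasts 1/12 s, in which the tool goes at most 0.0417 m and 7.16 degrees, less where a joint would pass 70% of its speed; a pose out of reach is approached as far as the arm can. OPENING is the finger opening in m, set as the command begins (- or left out keeps the last). The fingers move at their own pace and stop on an object; FORCE is the grip in N (left out, the last holds). Time passes only in rows, so rows that do not move let the fingers close. It prints the time, the measured TCP pose, the force, the opening and the grip force at its end. Input that does not fit is refused with a message, and nothing moves.
- r.get_state(): the state, without advancing time (a new reading comes with each control period).
- r.capture(name): name is "scene" or "top" or "wrist"; returns a dict with "frame" (480x640x3 uint8, red, green, blue), "z_map" (480x640 float32, m along the optical axis (not along the pixel's ray), 0 where there is no reading), "fx", "fy", "cx", "cy" (pixels), "D" ([k1, k2, p1, p2, k3] as OpenCV has them; the pictures are not rectified), "cam_to_world" (4x4, takes a point from camera to world coordinates). Camera axes: x right, y down, z forward; pixel columns grow to the right and rows downward; lengths in m; the calibration is good to about 2 mm. A picture is of the moment at which its call begins.
- r.close_job(): hands the job in; it is judged then, once.
The state is a dict: "time_s": time; "joints": joint angles; "qd": joint speeds; "joint_torque": joint torques, N m; "tcp_pos": TCP position; "eef_rot": TCP orientation; "contact_force": force on the tool from outside, world axes, zero at the start; "moment": the same for the moment, N m; "gripper_width": finger opening in m; "gripper_force": force on a finger pad.
Only numpy, scipy, OpenCV 4.12 (cv2) and the standard library are available. Lean on these libraries where they do the work, as an engineer would, in place of code of your own. Each camera call takes 0.05 s, during which the arm holds its last target. There are 200 camera calls.

## Working session

There is one attempt and no reset: what is moved stays moved. The work goes in short steps, Python scripts to look and compute and a shell command to move; the robot and the scene stay as the last step left them, time stands still between calls to the robot, and variables do not carry over. Pictures are saved under pics/ and viewed, at most 12 in all, crops included, and the job is handed in when it is done.

```bash
ls; mkdir -p pics
python3 - <<'E'
from plant import r
import cv2,numpy as np
print(r.grip_depth, r.get_state())
for n in("scene","top"):
    c=r.capture(n); np.savez(f'/tmp/{n}.npz',**c)
    cv2.imwrite(f'pics/{n}0.png',c['frame'][:,:,::-1]); print(n,c['fx'],c['D'],np.round(c['cam_to_world'],3).tolist())
E
```

```text
pics
0.0188 {'time_s': 0.0, 'joints': array([ 8.20517140e+01,  2.05887170e+01,  6.33261427e-01, -1.80458933e-02,
       -7.01347415e+01, -1.65092928e+01]), 'qd': array([ 0.04588364, -0.08787314,  0.03961055,  0.05497877,  0.0421062 ,
        0.07630967]), 'joint_torque': array([ 9.32959629e-04, -5.82719707e+01,  2.93070710e+01,  6.99750736e+00,
        6.99098004e-03, -1.50454903e-04]), 'tcp_pos': array([0.27927253, 0.61398674, 0.22565599]), 'eef_rot': array([ 1.79908700e+02, -9.36853318e-03, -2.44637168e+01]), 'contact_force': array([ 1.06834481, -0.50854919, -0.10159537]), 'moment': array([ 0.00855632, -0.01019498, -0.03409646]), 'gripper_force': 0.0, 'gripper_width': 0.08770747051504946}
scene 515.1186206748035 [-0.04797239  0.          0.          0.          0.        ] [[0.311, 0.726, -0.613, 1.257], [0.95, -0.234, 0.205, -0.294], [0.005, -0.647, -0.763, 1.098], [0.0, 0.0, 0.0, 1.0]]
top 488.20821838978685 [-0.12031687  0.          0.          0.          0.        ] [[-0.003, -0.992, 0.13, 0.301], [-1.0, 0.003, -0.001, -0.003], [0.0, -0.13, -0.992, 1.551], [0.0, 0.0, 0.0, 1.0]]
```

View pics/scene0.png

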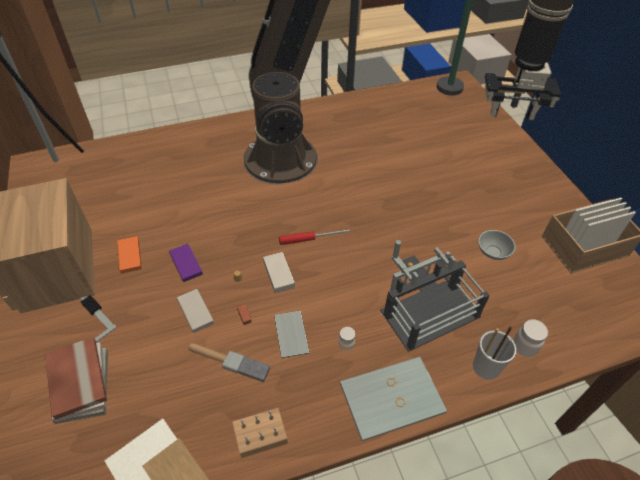

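View pics/top0.png

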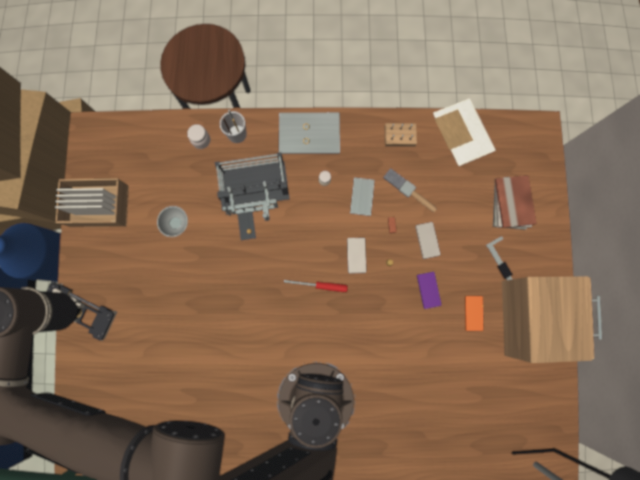

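The scene view shows pale blocks at (278,271) and (195,310), the sheet at (291,333), and the cage around (435,295) with its post near (398,250). Possible mix-ups for the slab are the orange (129,254) and purple (185,262) blocks. In the top view the pale blocks are at (356,255) and (428,240), the sheet at (362,196) and the cage at (252,185).

```bash
cat > h.py <<'E'
import numpy as np,cv2
def K(c): return np.array([[c['fx'],0,c['cx']],[0,c['fy'],c['cy']],[0,0,1.]])
def rays(c,uv):
    n=cv2.undistortPoints(np.float64(uv).reshape(-1,1,2),K(c),np.float64(c['D']))[:,0]
    return np.c_[n,np.ones(len(n))]
def plane(c,uv,z):
    T=np.array(c['cam_to_world']);d=rays(c,uv)@T[:3,:3].T
    return T[:3,3]+d*((z-T[2,3])/d[:,2])[:,None]
def cloud(c):
    v,u=np.mgrid[:480,:640];T=np.array(c['cam_to_world'])
    d=rays(c,np.c_[u.ravel(),v.ravel()])*c['z_map'].reshape(-1,1)
    return (d@T[:3,:3].T+T[:3,3]).reshape(480,640,3)
def rect(c,mask,z):
    "largest contour of mask -> rectangle on plane z: centre, long, short, yaw of long side"
    cs=cv2.findContours(mask.astype(np.uint8),cv2.RETR_EXTERNAL,cv2.CHAIN_APPROX_NONE)[0]
    k=max(cs,key=cv2.contourArea);p=plane(c,k.reshape(-1,2),z)[:,:2]
    (x,y),(w,h),a=cv2.minAreaRect(np.float32(p*1000))
    if w<h: w,h,a=h,w,a+90
    return np.round([x,y,w,h,(a+90)%180-90],1)
def seed(c,uv,tol=10,half=60):
    "flood fill by colour from pixel"
    m=np.zeros((482,642),np.uint8)
    f=cv2.cvtColor(cv2.medianBlur(np.ascontiguousarray(c['frame']),3),cv2.COLOR_RGB2LAB)
    cv2.floodFill(f,m,tuple(map(int,uv)),0,(tol*2,tol,tol),(tol*2,tol,tol),4|cv2.FLOODFILL_MASK_ONLY|cv2.FLOODFILL_FIXED_RANGE|(1<<8))
    return m[1:-1,1:-1]
E
python3 - <<'E'
from h import *
for n,px in(("top",dict(p1=(356,255),p2=(428,240),sheet=(362,196),jar=(325,177),bowl=(172,221),wax=(392,225),cone=(390,262))),("scene",dict(p1=(278,271),p2=(195,310),sheet=(291,333),jar=(347,333)))):
    c=dict(np.load(f'/tmp/{n}.npz'));P=cloud(c)
    print(n,'bench z',np.median(P[300:310,230:260,2] if n=='top' else P[200:215,350:400,2]))
    for k,uv in px.items():
        m=seed(c,uv);z=np.median(P[uv[1]-3:uv[1]+4,uv[0]-3:uv[0]+4,2]); print(k,'z',round(float(z)*1000,1),m.sum(),rect(c,m,z))
c=dict(np.load('/tmp/scene.npz'));im=c['frame'][200:360,370:510,::-1]
cv2.imwrite('pics/cage.png',cv2.resize(im,None,fx=3.7,fy=3.7,interpolation=cv2.INTER_CUBIC))
E
```

```text
top bench z 0.0002602845067175563
p1 z 25.2 546 [ 453.6 -128.   104.3   50.5   -0.6]
p2 z 18.7 529 [ 500.2 -358.3  105.7   52.    12.2]
sheet z 20.3 726 [ 641.8 -150.2  118.9   65.6   -7.2]
jar z 49.9 80 [ 6.989e+02 -2.970e+01  2.930e+01  2.850e+01 -2.000e-01]
bowl z 6.0 253 [570.1 444.9  62.2  52.9   2. ]
wax z 18.5 4910 [ 526.6 -249.4  800.8  187.1   88.6]
cone z 19.2 21 [ 429.9 -235.6   12.8   12.7   89.7]
scene bench z -0.0002987360230958247
p1 z 24.6 651 [ 452.1 -129.1  106.8   52.3    1. ]
p2 z 17.3 761 [ 499.9 -359.2  106.7   52.6   12.1]
sheet z 19.8 1176 [ 641.6 -150.5  117.5   65.5   -7.1]
jar z 49.2 151 [699.4 -30.5  32.7  32.1  70.2]
```

View pics/cage.png

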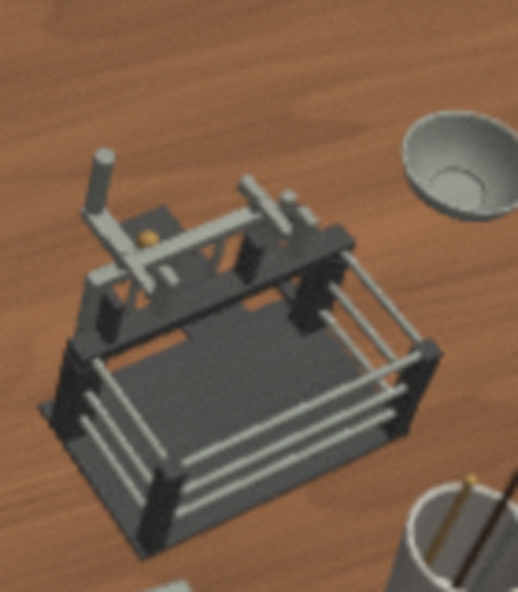

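The cage crop shows the gate on the robot's side, with the post top at about (398,242) in the full image and the hinge at the right (world +y). The brick is the pale block at top (356,255), 25 mm high. The slab is the pale block at top (428,240), 18 mm high. The orange (475,313) and purple (429,290) blocks are not meant.

```bash
cat >> h.py <<'E'
from scipy.spatial.transform import Rotation as Ro
def go(x,y,z,yaw,yawdir=0):
    "delta in tool axes from measured pose to world target, tool down"
    from plant import r
    s=r.get_state();R=Ro.from_euler('xyz',s['eef_rot'],degrees=True)
    d=R.inv().apply(np.array([x,y,z])-s['tcp_pos']);t=Ro.from_euler('xyz',[180,0,yaw],degrees=True)
    print('tool d',np.round(d,4),'rv',np.round((R.inv()*t).as_rotvec(degrees=True),2),'n',round(np.linalg.norm(d)/.0417,1))
E
python3 - <<'E'
from h import *
c=dict(np.load('/tmp/scene.npz'));print('post_top',plane(c,[(398.1,242.4)],.154))
for n in('top','scene'):
    c=dict(np.load(f'/tmp/{n}.npz'));P=cloud(c)
    reg=(P[...,0]>.4)&(P[...,0]<.85)&(P[...,1]>0.03)&(P[...,1]<.4)
    # floor plate corners / tallest points
    for lo,hi in((.125,.165),(.095,.108)):
        q=P[reg&(P[...,2]>lo)&(P[...,2]<hi)]*1000
        print(n,lo,len(q)); 
        if lo>.1:
            m=(reg&(P[...,2]>lo)&(P[...,2]<hi)).astype(np.uint8);k,l,s,ce=cv2.connectedComponentsWithStats(m)
            for i in range(1,k): print(s[i,4],ce[i].round(1),np.median(P[l==i],0).round(4))
        else: print(cv2.minAreaRect(np.float32(q[:,:2])))
go(.50,.2,.33,-110)
E
```

```text
post_top [[0.55988036 0.14652565 0.154     ]]
top 0.125 121
8 [224.2 121.2] [0.8492 0.2759 0.1443]
8 [233.9 121.8] [0.8467 0.2457 0.1464]
19 [278. 182.] [0.6577 0.1096 0.1439]
21 [264.4 184. ] [0.6512 0.1505 0.1451]
21 [242.7 187. ] [0.6432 0.214  0.1432]
18 [228.8 189.4] [0.6368 0.2548 0.1453]
1 [266. 194.] [0.6257 0.1468 0.1255]
25 [264.9 215.4] [0.5564 0.1464 0.1525]
top 0.095 876
((701.6864624023438, 197.89662170410156), (227.9505157470703, 286.6092834472656), 83.95875549316406)
scene 0.125 284
64 [397.1 245.4] [0.5604 0.145  0.1451]
47 [452.  260.2] [0.6393 0.2539 0.1385]
51 [437.9 266.5] [0.6461 0.2127 0.1388]
49 [414.8 276.3] [0.6549 0.1477 0.1391]
52 [399.9 282.8] [0.6612 0.1078 0.1404]
19 [495.  332.8] [0.8487 0.2448 0.1431]
1 [507. 329.] [0.8485 0.2747 0.1451]
1 [504. 334.] [0.85  0.272 0.128]
scene 0.095 1383
((702.7771606445312, 197.89971923828125), (234.0253143310547, 283.9300231933594), 82.9703369140625)
tool d [ 0.3724  0.2856 -0.1038] rv [ 6.000e-02 -7.000e-02  8.554e+01] n 11.5
```

The rows are not in the units I measure in: shifts go in shares of 0.4 m and turns go in shares of 90 degrees. I convert before sending: 0.372 m / 0.4 = 0.93, 0.345 m / 0.4 = 0.8625, 84 degrees / 90 = 0.9333.

```bash
echo '[[0.075, 0.05, -0.025, 0, 0, 0.0778], [0.15, 0.125, -0.05, 0, 0, 0.1556], [0.225, 0.175, -0.075, 0, 0, 0.2333], [0.3, 0.2375, -0.0875, 0, 0, 0.3111], [0.3875, 0.3, -0.1125, 0, 0, 0.3889], [0.475, 0.3625, -0.1375, 0, 0, 0.4667], [0.55, 0.425, -0.15, 0, 0, 0.5444], [0.625, 0.4875, -0.175, 0, 0, 0.6222], [0.7125, 0.55, -0.2, 0, 0, 0.7], [0.7875, 0.6125, -0.225, 0, 0, 0.7778], [0.8625, 0.6625, -0.2375, 0, 0, 0.8556], [0.93, 0.715, -0.26, 0, 0, 0.9333]]' > rows.txt && python3 -m pendant rows.txt
python3 - <<'E'
from h import *
from plant import r
c=r.capture('wrist');np.savez('/tmp/w1.npz',**c);cv2.imwrite('pics/w1.png',c['frame'][:,:,::-1])
T=np.array(c['cam_to_world']);print(T.round(3).tolist(),c['fx'],c['D'])
go(.53,-.15,.25,173)
print(r.get_state()['joints'])
E
```

```text
time_s: 1.1
tcp_pos: [0.5001, 0.1979, 0.3305]
eef_rot: [180.0, -0.0, -108.8]
contact_force: [0.6, 0.3, 0.5]
gripper_width: 0.0876
gripper_force: 0.0
[[-0.946, 0.311, 0.09, 0.475], [0.323, 0.908, 0.266, 0.126], [0.001, 0.28, -0.96, 0.489], [0.0, 0.0, 0.0, 1.0]] 408.9620639206021 [-0.06442844  0.          0.          0.          0.        ]
tool d [ 0.3154 -0.1405  0.0831] rv [-1.100e-01  7.000e-02  7.756e+01] n 8.5
[ 42.09228252   4.52538338  -6.44073092   0.11482048 -78.99309719
 -61.55463829]
```

View pics/w1.png

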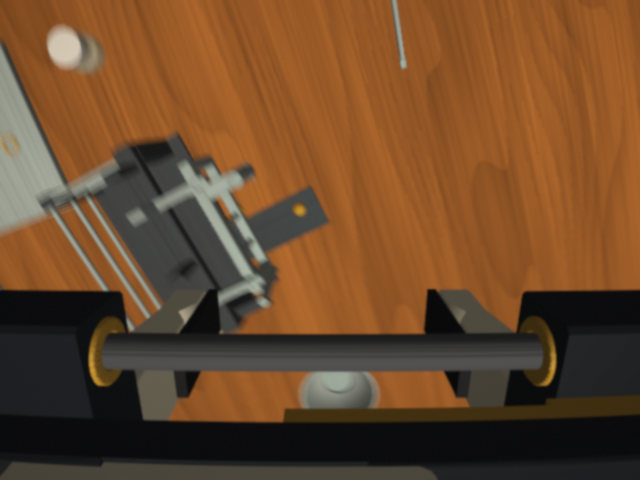

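The wrist view shows the cage at left (200,220) with the closed gate and its post near (245,175); nothing is in the way of moving to the stack area.

In the tool's units: 0.315 m / 0.4 = 0.7875, 0.15 m / 0.4 = 0.375, 77.5 degrees / 90 = 0.8611.

```bash
echo '[[0.075, -0.035, 0.0125, 0, 0, 0.0778], [0.15, -0.07, 0.025, 0, 0, 0.1556], [0.225, -0.105, 0.0375, 0, 0, 0.2333], [0.3, -0.14, 0.05, 0, 0, 0.3111], [0.375, -0.175, 0.0625, 0, 0, 0.3889], [0.45, -0.21, 0.075, 0, 0, 0.4667], [0.525, -0.245, 0.0875, 0, 0, 0.5444], [0.6, -0.28, 0.1, 0, 0, 0.6222], [0.675, -0.315, 0.1125, 0, 0, 0.7], [0.75, -0.35, 0.125, 0, 0, 0.7778], [0.7875, -0.3525, 0.125, 0, 0, 0.8556], [0.7875, -0.3525, 0.125, 0, 0, 0.8611]]' > rows.txt && python3 -m pendant rows.txt
python3 - <<'E'
from h import *
from plant import r
c=r.capture('wrist');np.savez('/tmp/w2.npz',**c);cv2.imwrite('pics/w2.png',c['frame'][:,:,::-1])
T=np.array(c['cam_to_world']);P=cloud(c)
for n,p in(('brick',(.453,-.1285,.025)),('sheet',(.6417,-.1503,.02))):
    q=np.linalg.inv(T)@np.r_[p,1];px=cv2.projectPoints(q[None,:3],np.zeros(3),np.zeros(3),K(c),np.float64(c['D']))[0][0,0]
    print(n,px)
    if 0<px[0]<640 and 0<px[1]<480:
        m=seed(c,px); print(m.sum(),rect(c,m,p[2]), np.median(P[m>0],0))
E
```

```text
time_s: 2.15
tcp_pos: [0.5327, -0.146, 0.2795]
eef_rot: [-180.0, -0.1, 173.5]
contact_force: [-0.6, 0.8, 0.3]
gripper_width: 0.0875
gripper_force: 0.0
brick [330.53642735 120.02675365]
6108 [ 450.7 -128.2  106.2   52.6    1.2] [ 0.44838933 -0.12822662  0.02519123]
sheet [329.45810863 298.36195333]
5034 [ 633.1 -148.4  101.9   64.7   -7.4] [ 0.63079798 -0.14858848  0.02012139]
```

View pics/w2.png

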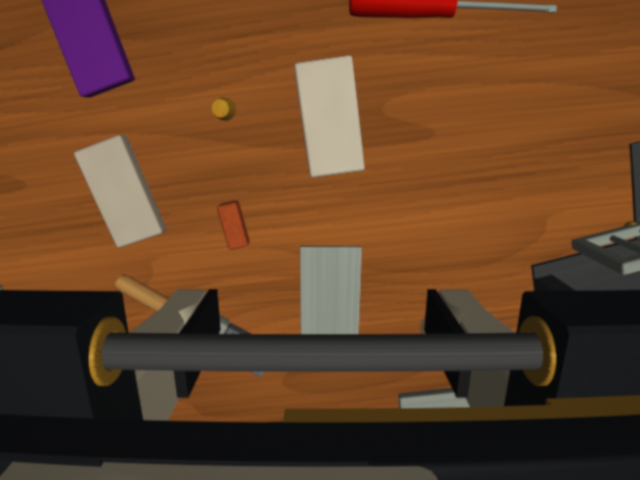

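The wrist view shows the brick at (330,117), the slab at (118,190), the sheet at (330,290) (partly hidden by the fingers), wax at (232,225) and the purple decoy at (88,45). The choice is confirmed, with the slab's neighbours clear, so I'll go for the sheet.

Run:
```python
from h import *
c=dict(np.load('/tmp/w2.npz'))
m=seed(c,(118,190));print('slab',rect(c,m,.018))
go(.6417,-.150,.008,172.8)
```

```text
slab [ 498.7 -357.9  106.2   53.2   11.5]
tool d [-0.1089  0.0066  0.2717] rv [-0.01 -0.08  1.  ] n 7.0
```

In the tool's units: 0.225 m / 0.4 = 0.5625, 0.205 m / 0.4 = 0.5125, 1 degrees / 90 = 0.0111.

```bash
echo '[[-0.0675, 0.005, 0.075, 0, 0, 0.0056], [-0.1375, 0.0075, 0.175, 0, 0, 0.0111], [-0.205, 0.0125, 0.25, 0, 0, 0.0111], [-0.2725, 0.0165, 0.35, 0, 0, 0.0111], [-0.2725, 0.0165, 0.4375, 0, 0, 0.0111], [-0.2725, 0.0165, 0.5125, 0, 0, 0.0111], [-0.2725, 0.0165, 0.5625, 0, 0, 0.0111], [-0.2725, 0.0165, 0.5625, 0, 0, 0.0111]]' > rows.txt && python3 -m pendant rows.txt
python3 - <<'E'
from h import *
go(.6417,-.150,.0075,172.8)
E
```

```text
time_s: 2.87
tcp_pos: [0.6394, -0.1468, 0.0497]
eef_rot: [-180.0, -0.5, 173.2]
contact_force: [-0.7, 0.9, -0.4]
gripper_width: 0.0876
gripper_force: 0.0
tool d [-0.003  -0.0029  0.0422] rv [-0.03 -0.53  0.38] n 1.0
```

In the tool's units: 0.042 m / 0.4 = 0.105, 0.036 m / 0.4 = 0.09, -0.2 degrees / 90 = -0.0022.

```bash
echo '[[-0.0025, -0.0075, 0.03, 0, -0.0022, 0.0022], [-0.005, -0.0075, 0.0625, 0, -0.0022, 0.0022], [-0.005, -0.0075, 0.09, 0, -0.0022, 0.0022], [-0.005, -0.0075, 0.105, 0, -0.0022, 0.0022], [-0.005, -0.0075, 0.105, 0, -0.0022, 0.0022], [-0.005, -0.0075, 0.105, 0, -0.0022, 0.0022]]' > rows.txt && python3 -m pendant rows.txt
python3 - <<'E'
from h import *
go(.6417,-.150,.0075,172.8)
E
```

```text
time_s: 3.37
tcp_pos: [0.6445, -0.1512, 0.0138]
eef_rot: [-180.0, 0.2, 172.9]
contact_force: [-0.1, 1.0, 0.5]
gripper_width: 0.0878
gripper_force: 0.0
tool d [0.0029 0.0008 0.0063] rv [-0.01  0.19  0.08] n 0.2
```

In the tool's units: 0.004 m / 0.4 = 0.01, 0.003 m / 0.4 = 0.0075.

```bash
echo '[[0.0025, 0, 0.0075, 0, 0, 0], [0.005, 0, 0.01, 0, 0, 0], [0.005, 0, 0.01, 0, 0, 0], [0.005, 0, 0.01, 0, 0, 0]]' > rows.txt && python3 -m pendant rows.txt; echo '[[0, 0, 0, 0, 0, 0], [0, 0, 0, 0, 0, 0], [0, 0, 0, 0, 0, 0], [0, 0, 0, 0, 0, 0], [0, 0, 0, 0, 0, 0], [0, 0, 0, 0, 0, 0], [0, 0, 0, 0, 0, 0], [0, 0, 0, 0, 0, 0]]' > rows.txt && python3 -m pendant rows.txt 0.05 15
```

```text
time_s: 3.7
tcp_pos: [0.6425, -0.1511, 0.0099]
eef_rot: [180.0, 0.2, 172.8]
contact_force: [0.1, 0.7, 0.2]
gripper_width: 0.0874
gripper_force: 0.0
time_s: 4.37
tcp_pos: [0.6425, -0.151, 0.0096]
eef_rot: [180.0, 0.2, 172.8]
contact_force: [-0.5, -0.1, 1.1]
gripper_width: 0.0656
gripper_force: 15.0
```

In the tool's units: -0.07 m / 0.4 = -0.175, -0.045 m / 0.4 = -0.1125.

```bash
echo '[[0, 0, -0.0125, 0, 0, 0], [0, 0, -0.05, 0, 0, 0], [0, 0, -0.1125, 0, 0, 0], [0, 0, -0.175, 0, 0, 0], [0, 0, -0.175, 0, 0, 0], [0, 0, -0.175, 0, 0, 0]]' > rows.txt && python3 -m pendant rows.txt
python3 - <<'E'
from h import *
from plant import r
w3=r.capture('wrist');np.savez('/tmp/w3.npz',**w3);cv2.imwrite('pics/w3.png',w3['frame'][:,:,::-1])
for n in('top','scene','w2','w3'):
    c=dict(np.load(f'/tmp/{n}.npz'));P=cloud(c);T=np.array(c['cam_to_world'])
    hsv=cv2.cvtColor(c['frame'],cv2.COLOR_RGB2HSV)
    for k,p in dict(brick=(.452,-.128,.025),slab=(.5,-.358,.018),sheet=(.6417,-.1503,.02)).items():
        q=np.linalg.inv(T)@np.r_[p,1];u,v=cv2.projectPoints(q[None,:3],np.zeros(3),np.zeros(3),K(c),np.float64(c['D']))[0][0,0].astype(int)
        if not(0<u<640 and 0<v<480) or (k=='sheet' and n[0]=='w'): continue
        s0=np.median(hsv[v-3:v+4,u-3:u+4,1]);v0=np.median(hsv[v-3:v+4,u-3:u+4,2])
        m=((hsv[...,1]<(s0+150)/2)&(hsv[...,2]>.8*v0)).astype(np.uint8)
        l=cv2.connectedComponents(m)[1]; print(n,k,(u,v),s0,v0,rect(c,l==l[v,u],p[2]))
E
```

```text
time_s: 4.87
tcp_pos: [0.6433, -0.151, 0.0817]
eef_rot: [180.0, 0.4, 172.9]
contact_force: [-0.3, -0.3, -0.1]
gripper_width: 0.0659
gripper_force: 15.0
top brick (np.int64(356), np.int64(254)) 32.0 201.0 [ 453.8 -128.6  111.6   55.3    1.4]
top slab (np.int64(427), np.int64(239)) 32.0 186.0 [ 500.5 -359.2  113.4   58.4   12.2]
top sheet (np.int64(362), np.int64(196)) 11.0 159.0 [ 642.1 -150.2  121.2   70.2   -7. ]
scene brick (np.int64(278), np.int64(268)) 42.0 196.0 [ 452.2 -129.   108.9   54.4    1.2]
scene slab (np.int64(194), np.int64(307)) 40.0 182.0 [ 500.1 -358.7  109.2   55.3   11.6]
scene sheet (np.int64(290), np.int64(332)) 18.0 152.0 [ 641.7 -150.5  118.2   66.4   -7. ]
w2 brick (np.int64(330), np.int64(118)) 47.0 190.0 [ 450.7 -128.2  107.8   54.1    1.4]
w2 slab (np.int64(118), np.int64(194)) 48.0 175.0 [ 498.7 -358.1  108.2   54.9   11.5]
```

Run:
```python
from h import *
go(.453,-.1288,.045,181.3)
```

```text
tool d [ 0.1907 -0.0017  0.0343] rv [ 0.01  0.26 -8.47] n 4.6
```

In the tool's units: 0.1907 m / 0.4 = 0.4768, 0.18 m / 0.4 = 0.45, -8.47 degrees / 90 = -0.0941.

```bash
echo '[[0.05, 0, 0, 0, 0, -0.0111], [0.1375, 0, 0, 0, 0, -0.0333], [0.225, 0, 0, 0, 0, -0.0556], [0.3125, 0, 0, 0, 0, -0.0778], [0.3875, 0, 0, 0, 0, -0.0941], [0.45, 0, 0.025, 0, 0, -0.0941], [0.4768, -0.0043, 0.0625, 0, 0, -0.0941], [0.4768, -0.0043, 0.085, 0, 0, -0.0941], [0.4768, -0.0043, 0.085, 0, 0, -0.0941], [0.4768, -0.0043, 0.085, 0, 0, -0.0941]]' > rows.txt && python3 -m pendant rows.txt
python3 - <<'E'
from h import *
from plant import r
go(.453,-.1288,.022,181.3)
c=r.capture('scene');np.savez('/tmp/s2.npz',**c)
P=cloud(c); z=P[...,2]; m=(abs(P[...,0]-.453)<.09)&(abs(P[...,1]+.129)<.05)
print([ (lo, int((m&(z>lo/1000)&(z<lo/1000+.004)).sum())) for lo in range(10,80,4)])
f=c['frame'];cv2.imwrite('pics/s2.png',cv2.resize(f[200:360,190:370,::-1],None,fx=3.5,fy=3.5,interpolation=cv2.INTER_CUBIC))
E
```

```text
time_s: 5.75
tcp_pos: [0.4532, -0.1291, 0.0444]
eef_rot: [-179.9, 0.1, -178.7]
contact_force: [0.8, 0.5, 0.1]
gripper_width: 0.0657
gripper_force: 15.0
tool d [0.0003 0.0003 0.0224] rv [-0.05  0.12  0.04] n 0.5
[(10, 24), (14, 29), (18, 24), (22, 65), (26, 31), (30, 0), (34, 0), (38, 0), (42, 1), (46, 23), (50, 283), (54, 426), (58, 52), (62, 15), (66, 14), (70, 14), (74, 12), (78, 8)]
```

View pics/s2.png

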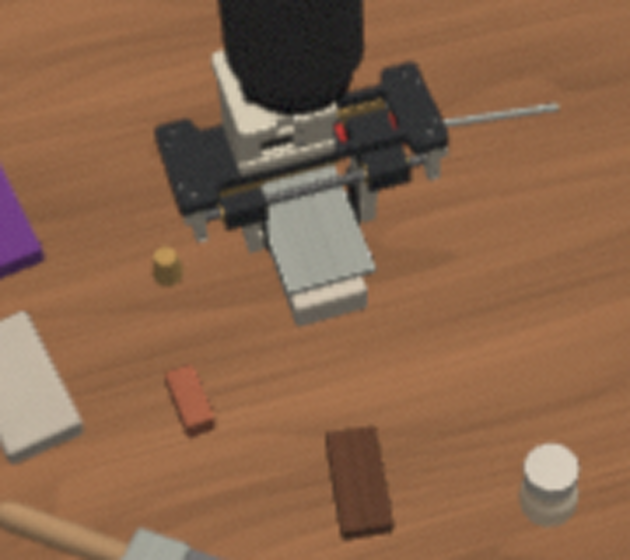

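The crop shows the sheet held squarely over the brick (sheet front corners at (290,292) and (373,268), with the brick below). I'll lower and release.

```bash
python3 - <<'E'
from h import *
c=dict(np.load('/tmp/s2.npz'));print(plane(c,[(272.9,283.4),(296.6,276.6)],.0548))
E
echo '[[0, 0, 0.02, 0, 0, 0], [0, 0, 0.04, 0, 0, 0], [0, 0, 0.05, 0, 0, 0], [0, 0, 0.0575, 0, 0, 0], [0, 0, 0.0613, 0, 0, 0], [0, 0, 0.0613, 0, 0, 0]]' > rows.txt && python3 -m pendant rows.txt
```

```text
[[ 0.5136305  -0.15842932  0.0548    ]
 [ 0.51163495 -0.09633514  0.0548    ]]
time_s: 6.3
tcp_pos: [0.4527, -0.1291, 0.0205]
eef_rot: [-180.0, 0.1, -178.7]
contact_force: [-2.2, 0.9, 5.2]
gripper_width: 0.0655
gripper_force: 15.0
```

In the tool's units: -0.001 m / 0.4 = -0.0025, -0.0005 m / 0.4 = -0.0013.

```bash
echo '[[0, 0, -0.0013, 0, 0, 0], [0, 0, -0.0025, 0, 0, 0], [0, 0, -0.0025, 0, 0, 0], [0, 0, -0.0025, 0, 0, 0], [0, 0, -0.0025, 0, 0, 0], [0, 0, -0.0025, 0, 0, 0]]' > rows.txt && python3 -m pendant rows.txt 0.086
echo '[[0, 0, -0.05, 0, 0, 0], [0, 0, -0.125, 0, 0, 0], [0, 0, -0.225, 0, 0, 0], [0, 0, -0.275, 0, 0, 0]]' > rows.txt && python3 -m pendant rows.txt
python3 - <<'E'
from h import *
go(.4995,-.3585,.1,191.8)
E
```

```text
time_s: 6.8
tcp_pos: [0.453, -0.129, 0.0214]
eef_rot: [-180.0, 0.2, -178.7]
contact_force: [-0.4, -0.0, 0.3]
gripper_width: 0.086
gripper_force: 0.0
time_s: 7.13
tcp_pos: [0.4539, -0.1291, 0.1351]
eef_rot: [-179.9, 0.4, -178.6]
contact_force: [1.8, 0.1, 0.3]
gripper_width: 0.0864
gripper_force: 0.0
tool d [-0.0399 -0.2303  0.0356] rv [ -0.1    0.39 -10.44] n 5.7
```

In the tool's units: -0.2303 m / 0.4 = -0.5758, -0.22 m / 0.4 = -0.55, -10.4 degrees / 90 = -0.1156.

```bash
echo '[[-0.0125, -0.075, 0, 0, 0, -0.0167], [-0.0275, -0.1625, 0, 0, 0, -0.0333], [-0.045, -0.2625, 0.025, 0, 0, -0.0556], [-0.0625, -0.3625, 0.05, 0, 0, -0.0778], [-0.08, -0.4625, 0.075, 0, 0, -0.1], [-0.095, -0.55, 0.0875, 0, 0, -0.1156], [-0.1, -0.5758, 0.0875, 0, 0, -0.1156], [-0.1, -0.5758, 0.0875, 0, 0, -0.1156], [-0.1, -0.5758, 0.0875, 0, 0, -0.1156]]' > rows.txt && python3 -m pendant rows.txt
python3 - <<'E'
from h import *
from plant import r
c=r.capture('scene');np.savez('/tmp/s3.npz',**c)
go(.4998,-.3585,.0055,191.8)
hsv=cv2.cvtColor(c['frame'],cv2.COLOR_RGB2HSV);T=np.array(c['cam_to_world'])
p=(.4525,-.129,.031);q=np.linalg.inv(T)@np.r_[p,1];u,v=cv2.projectPoints(q[None,:3],np.zeros(3),np.zeros(3),K(c),np.float64(c['D']))[0][0,0].astype(int)
print(u,v,hsv[v,u],cloud(c)[v,u])
for th in (.85,.9):
    v0=np.median(hsv[v-3:v+4,u-3:u+4,2]);m=((hsv[...,1]<60)&(hsv[...,2]>th*v0)).astype(np.uint8);l=cv2.connectedComponents(m)[1];print(rect(c,l==l[v,u],.031))
f=c['frame'];cv2.imwrite('pics/s3.png',cv2.resize(f[230:310,230:330,::-1],None,fx=6,fy=6,interpolation=cv2.INTER_CUBIC))
E
```

```text
time_s: 7.88
tcp_pos: [0.4974, -0.3586, 0.0959]
eef_rot: [-180.0, 0.1, -168.4]
contact_force: [-0.4, -0.6, -0.6]
gripper_width: 0.086
gripper_force: 0.0
tool d [-0.0018 -0.0011  0.0909] rv [-0.03  0.16 -0.14] n 2.2
278 267 [ 33  17 164] [ 0.45085605 -0.12923273  0.03211671]
[ 451.8 -129.7  116.6   65.1    1.5]
[ 451.7 -129.4  116.3   64.7    1.4]
```

View pics/s3.png

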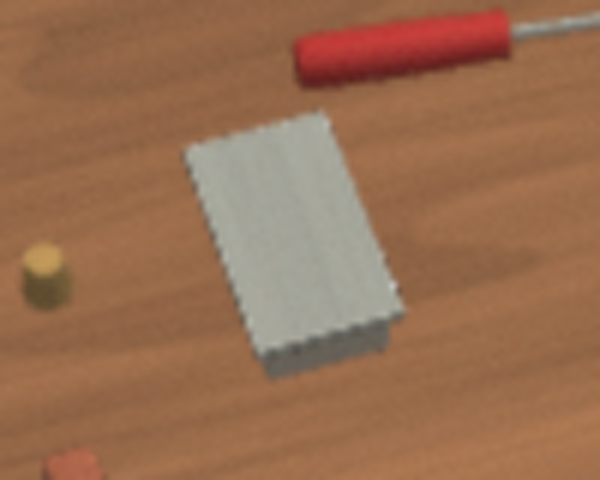

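The crop shows the sheet lying squarely on the brick (sheet at (451.8,-129.5) mm, yaw 1.4°; brick at (452.2,-129.0) mm, yaw 1.3°). Next is the slab.

In the tool's units: 0.089 m / 0.4 = 0.2225, 0.085 m / 0.4 = 0.2125, -0.1 degrees / 90 = -0.0011.

```bash
echo '[[-0.005, -0.0025, 0.0625, 0, 0, -0.0011], [-0.005, -0.0025, 0.1375, 0, 0, -0.0011], [-0.005, -0.0025, 0.1875, 0, 0, -0.0011], [-0.005, -0.0025, 0.2125, 0, 0, -0.0011], [-0.005, -0.0025, 0.2225, 0, 0, -0.0011], [-0.005, -0.0025, 0.2225, 0, 0, -0.0011], [-0.005, -0.0025, 0.2225, 0, 0, -0.0011]]' > rows.txt && python3 -m pendant rows.txt
python3 - <<'E'
from h import *
go(.500,-.3587,.0065,191.8)
E
```

```text
time_s: 8.52
tcp_pos: [0.5014, -0.3587, 0.0089]
eef_rot: [-179.9, 0.3, -168.1]
contact_force: [-0.4, 0.7, -0.2]
gripper_width: 0.0858
gripper_force: 0.0
tool d [0.0014 0.0003 0.0024] rv [-0.12  0.26  0.08] n 0.1
```

In the tool's units: 0.001 m / 0.4 = 0.0025.

```bash
echo '[[0.0025, 0, 0.0025, 0, 0, 0], [0.0025, 0, 0.0025, 0, 0, 0], [0.0025, 0, 0.0025, 0, 0, 0]]' > rows.txt && python3 -m pendant rows.txt; echo '[[0, 0, 0, 0, 0, 0], [0, 0, 0, 0, 0, 0], [0, 0, 0, 0, 0, 0], [0, 0, 0, 0, 0, 0], [0, 0, 0, 0, 0, 0], [0, 0, 0, 0, 0, 0], [0, 0, 0, 0, 0, 0], [0, 0, 0, 0, 0, 0], [0, 0, 0, 0, 0, 0], [0, 0, 0, 0, 0, 0]]' > rows.txt && python3 -m pendant rows.txt 0.04 20
python3 - <<'E'
from h import *
go(.4528,-.129,.09,181.4)
E
```

```text
time_s: 8.77
tcp_pos: [0.4999, -0.3593, 0.0076]
eef_rot: [-179.9, 0.3, -168.2]
contact_force: [0.0, -0.3, -0.0]
gripper_width: 0.086
gripper_force: 0.0
time_s: 9.6
tcp_pos: [0.4995, -0.3592, 0.0066]
eef_rot: [-179.9, 0.2, -168.2]
contact_force: [0.3, -0.4, -1.2]
gripper_width: 0.0559
gripper_force: 20.0
tool d [-0.0017  0.2348 -0.0836] rv [-0.05  0.2  10.41] n 6.0
```

In the tool's units: 0.2345 m / 0.4 = 0.5863, 0.23 m / 0.4 = 0.575, 10.4 degrees / 90 = 0.1156.

```bash
echo '[[0, 0, -0.025, 0, 0, 0], [0, 0, -0.0875, 0, 0, 0], [0, 0.025, -0.1625, 0, 0, 0], [0, 0.1, -0.21, 0, 0, 0.0222], [0, 0.1875, -0.21, 0, 0, 0.0444], [0, 0.275, -0.21, 0, 0, 0.0667], [0, 0.3625, -0.21, 0, 0, 0.0889], [-0.0025, 0.45, -0.21, 0, 0, 0.1111], [-0.0025, 0.53, -0.21, 0, 0, 0.1156], [-0.0025, 0.575, -0.2, 0, 0, 0.1156], [-0.0025, 0.5863, -0.175, 0, 0, 0.1156], [-0.0025, 0.5863, -0.15, 0, 0, 0.1156]]' > rows.txt && python3 -m pendant rows.txt - 25; echo '[[0, 0, 0, 0, 0, 0], [0, 0, 0, 0, 0, 0]]' > rows.txt && python3 -m pendant rows.txt
python3 - <<'E'
from h import *
go(.4516,-.1293,.038,181.4)
E
```

```text
time_s: 10.6
tcp_pos: [0.4523, -0.1277, 0.0673]
eef_rot: [-180.0, 0.3, -178.4]
contact_force: [0.3, -0.2, -3.1]
gripper_width: 0.0556
gripper_force: 25.0
time_s: 10.77
tcp_pos: [0.4518, -0.1293, 0.0666]
eef_rot: [-180.0, 0.1, -178.6]
contact_force: [0.3, 0.1, -2.4]
gripper_width: 0.0556
gripper_force: 25.0
tool d [ 0.0003 -0.      0.0286] rv [-0.03  0.14  0.04] n 0.7
```

In the tool's units: 0.03 m / 0.4 = 0.075, 0.028 m / 0.4 = 0.07.

```bash
echo '[[0, 0, 0.025, 0, 0, 0], [0, 0, 0.045, 0, 0, 0], [0, 0, 0.06, 0, 0, 0], [0, 0, 0.07, 0, 0, 0], [0, 0, 0.075, 0, 0, 0], [0, 0, 0.075, 0, 0, 0]]' > rows.txt && python3 -m pendant rows.txt
```

```text
time_s: 11.27
tcp_pos: [0.4521, -0.1297, 0.0373]
eef_rot: [-179.9, 0.2, -178.6]
contact_force: [-6.3, 1.5, 13.6]
gripper_width: 0.0557
gripper_force: 25.0
```

In the tool's units: -0.0006 m / 0.4 = -0.0015.

```bash
echo '[[0, 0, -0.0015, 0, 0, 0], [0, 0, -0.0015, 0, 0, 0]]' > rows.txt && python3 -m pendant rows.txt; echo '[[0, 0, 0, 0, 0, 0], [0, 0, 0, 0, 0, 0], [0, 0, 0, 0, 0, 0], [0, 0, 0, 0, 0, 0], [0, 0, -0.0025, 0, 0, 0]]' > rows.txt && python3 -m pendant rows.txt 0.075;  echo '[[0, 0, -0.05, 0, 0, 0], [0, 0, -0.125, 0, 0, 0], [0, 0, -0.225, 0, 0, 0], [0, 0, -0.325, 0, 0, 0], [0, 0, -0.425, 0, 0, 0], [0, 0, -0.475, 0, 0, 0]]' > rows.txt && python3 -m pendant rows.txt
python3 - <<'E'
from h import *
from plant import r
go(.56,.0,.25,188)
print(r.get_state()['joints'].round(1))
c=r.capture('wrist')
hsv=cv2.cvtColor(c['frame'],cv2.COLOR_RGB2HSV);T=np.array(c['cam_to_world'])
q=np.linalg.inv(T)@np.r_[.452,-.129,.049,1];print(cv2.projectPoints(q[None,:3],np.zeros(3),np.zeros(3),K(c),np.float64(c['D']))[0][0,0])
np.savez('/tmp/w4.npz',**c)
E
```

```text
time_s: 11.43
tcp_pos: [0.4525, -0.1295, 0.0373]
eef_rot: [-180.0, 0.2, -178.6]
contact_force: [-2.7, 1.0, 4.6]
gripper_width: 0.0557
gripper_force: 25.0
time_s: 11.85
tcp_pos: [0.4523, -0.1294, 0.0378]
eef_rot: [-180.0, 0.2, -178.6]
contact_force: [0.2, 0.7, 0.4]
gripper_width: 0.0744
gripper_force: 0.0
time_s: 12.35
tcp_pos: [0.4533, -0.1296, 0.2332]
eef_rot: [-179.9, 0.6, -178.5]
contact_force: [0.9, -0.1, -0.5]
gripper_width: 0.0748
gripper_force: 0.0
tool d [-0.1101  0.1268 -0.0158] rv [-0.1   0.55 -6.54] n 4.0
[  8.2   0.3 -23.8   0.1 -65.3 -96.8]
[322.61549887 213.28324938]
```

Run:
```python
from h import *
c=dict(np.load('/tmp/w4.npz'));P=cloud(c);hsv=cv2.cvtColor(c['frame'],cv2.COLOR_RGB2HSV)
print('slab',hsv[213,322],P[213,322]);m=((hsv[...,1]<100)&(hsv[...,2]>90)&(P[...,2]>.041)&(P[...,2]<.06));print(rect(c,m,.049))
m=((P[...,2]>.024)&(P[...,2]<.06)&(abs(P[...,0]-.45)<.08)&(abs(P[...,1]+.13)<.05));print('sheet+',rect(c,m,.031))
go(.57,.17,.26,188)
```

```text
slab [ 21  47 190] [ 0.45184279 -0.12953071  0.04865647]
[ 451.1 -129.7  109.4   55.6    1.1]
sheet+ [ 452.5 -129.2  120.1   66.     1.4]
tool d [-0.1234  0.2966 -0.0233] rv [-0.13  0.77 -6.53] n 7.7
```

In the tool's units: 0.2966 m / 0.4 = 0.7415, 0.275 m / 0.4 = 0.6875, -6.5 degrees / 90 = -0.0722.

```bash
echo '[[-0.025, 0.075, -0.0125, 0, 0, -0.0111], [-0.0625, 0.15, -0.025, 0, 0, -0.0222], [-0.1, 0.25, -0.0375, 0, 0, -0.0333], [-0.1375, 0.3375, -0.05, 0, 0, -0.0444], [-0.175, 0.425, -0.0575, 0, 0, -0.0556], [-0.2125, 0.5125, -0.0575, 0, 0, -0.0667], [-0.25, 0.6, -0.0575, 0, 0, -0.0722], [-0.2875, 0.6875, -0.0575, 0, 0, -0.0722], [-0.3085, 0.7415, -0.0575, 0, 0, -0.0722], [-0.3085, 0.7415, -0.0575, 0, 0, -0.0722], [-0.3085, 0.7415, -0.0575, 0, 0, -0.0722]]' > rows.txt && python3 -m pendant rows.txt 0.084
python3 - <<'E'
from h import *
from plant import r
c=r.capture('wrist');np.savez('/tmp/w5.npz',**c);cv2.imwrite('pics/w5.png',c['frame'][:,:,::-1])
P=cloud(c)
m=((P[...,2]>.138)&(P[...,2]<.165)&(P[...,0]>.5)&(P[...,0]<.75)&(P[...,1]>0)&(P[...,1]<.35)).astype(np.uint8)
k,l,s,ce=cv2.connectedComponentsWithStats(m)
for i in range(1,k):
  if s[i,4]>15: print(s[i,4],ce[i].round(1),np.median(P[l==i],0).round(4),rect(c,l==i,.146))
E
```

```text
time_s: 13.32
tcp_pos: [0.5675, 0.1714, 0.2502]
eef_rot: [-179.9, 0.1, -172.0]
contact_force: [0.3, -0.2, -0.1]
gripper_width: 0.0841
gripper_force: 0.0
440 [287.7 221. ] [0.5539 0.1476 0.1537] [555.9 147.1  17.   13.8  -5.1]
```

View pics/w5.png

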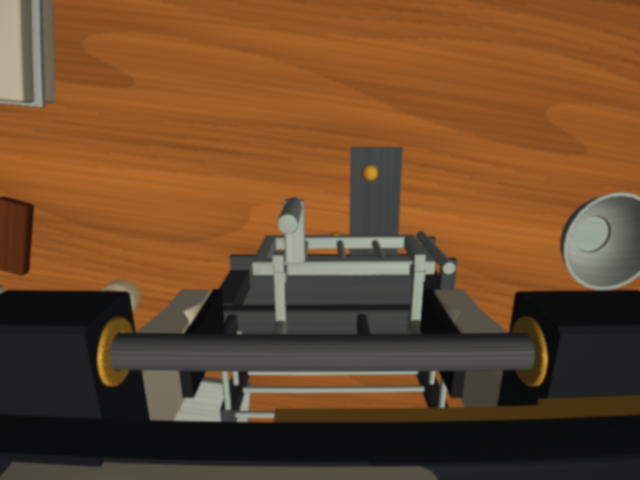

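The wrist view shows the post top at (288,221), the gate frame, the cone-like ball at (370,173), and the catches hidden behind the fingers. The catch positions from the other two cameras agree with the given spacing, so I'll go to catch a.

Run:
```python
from h import *
go(.6425,.2259,.175,188.1)
```

```text
tool d [-0.082   0.0446  0.0756] rv [-0.09  0.11 -0.14] n 2.9
```

In the tool's units: -0.082 m / 0.4 = -0.205, -0.075 m / 0.4 = -0.1875.

```bash
echo '[[-0.0625, 0.035, 0.05, 0, 0, 0], [-0.125, 0.07, 0.1125, 0, 0, 0], [-0.1875, 0.1025, 0.1625, 0, 0, 0], [-0.205, 0.1115, 0.1875, 0, 0, 0], [-0.205, 0.1115, 0.1875, 0, 0, 0], [-0.205, 0.1115, 0.1875, 0, 0, 0]]' > rows.txt && python3 -m pendant rows.txt
python3 - <<'E'
from h import *
from plant import r
go(.6425,.2259,.124,188.1)
c=r.capture('scene');P=cloud(c);np.savez('/tmp/s5.npz',**c)
cv2.imwrite('pics/s5.png',cv2.resize(c['frame'][210:320,370:500,::-1],None,fx=5,fy=5,interpolation=cv2.INTER_CUBIC))
E
```

```text
time_s: 13.87
tcp_pos: [0.6425, 0.2244, 0.1758]
eef_rot: [-179.9, 0.1, -172.1]
contact_force: [0.2, -0.8, 0.7]
gripper_width: 0.0841
gripper_force: 0.0
tool d [-0.0001  0.0016  0.0518] rv [-0.11  0.09 -0.24] n 1.2
```

View pics/s5.png

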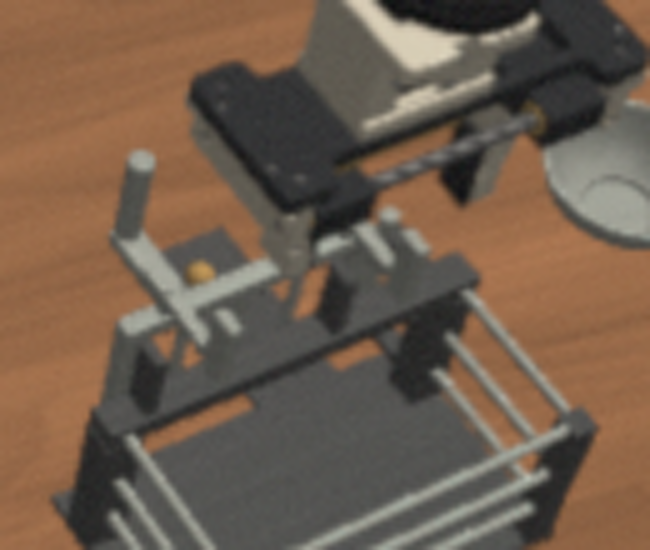

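The crop shows the fingers straddling rest a (340,290) and tab a (400,240), clear of tab b (222,345). I'll descend and squeeze.

In the tool's units: 0.052 m / 0.4 = 0.13, 0.049 m / 0.4 = 0.1225, -0.2 degrees / 90 = -0.0022.

```bash
echo '[[0, 0.004, 0.03, 0, 0, -0.0022], [0, 0.004, 0.065, 0, 0, -0.0022], [0, 0.004, 0.1, 0, 0, -0.0022], [0, 0.004, 0.1225, 0, 0, -0.0022], [0, 0.004, 0.13, 0, 0, -0.0022], [0, 0.004, 0.13, 0, 0, -0.0022]]' > rows.txt && python3 -m pendant rows.txt; echo '[[0, 0, 0, 0, 0, 0], [0, 0, 0, 0, 0, 0], [0, 0, 0, 0, 0, 0], [0, 0, 0, 0, 0, 0], [0, 0, 0, 0, 0, 0], [0, 0, 0, 0, 0, 0], [0, 0, 0, 0, 0, 0], [0, 0, 0, 0, 0, 0], [0, 0, 0, 0, 0, 0], [0, 0, 0, 0, 0, 0], [0, 0, 0, 0, 0, 0], [0, 0, 0, 0, 0, 0]]' > rows.txt && python3 -m pendant rows.txt 0.03 15
```

```text
time_s: 14.42
tcp_pos: [0.6425, 0.2269, 0.1245]
eef_rot: [-179.9, 0.2, -171.9]
contact_force: [0.1, 1.0, 0.6]
gripper_width: 0.084
gripper_force: 0.0
time_s: 15.42
tcp_pos: [0.6435, 0.2275, 0.1251]
eef_rot: [-180.0, 0.3, -171.9]
contact_force: [-0.8, 4.3, 5.4]
gripper_width: 0.0336
gripper_force: 15.0
```

The rows are not in the units I measure in: shifts go in shares of 0.4 m and turns go in shares of 90 degrees. I convert before sending: -0.055 m / 0.4 = -0.1375, -0.045 m / 0.4 = -0.1125.

```bash
echo '[[0, 0, 0, 0, 0, 0], [0, 0, 0, 0, 0, 0], [0, 0, 0, 0, 0, 0], [0, 0, 0, 0, 0, 0], [0, 0, 0, 0, 0, 0], [0, 0, 0, 0, 0, 0]]' > rows.txt && python3 -m pendant rows.txt 0.07; echo '[[0, 0, -0.05, 0, 0, 0], [0, 0, -0.1125, 0, 0, 0], [0, 0, -0.1375, 0, 0, 0], [0, 0, -0.1375, 0, 0, 0]]' > rows.txt && python3 -m pendant rows.txt 0.084;  python3 - <<'E'
from h import *
go(.6574,.121,.18,188.1)
E
```

```text
time_s: 15.92
tcp_pos: [0.6428, 0.227, 0.1242]
eef_rot: [-179.9, 0.2, -171.9]
contact_force: [-0.2, 0.1, 1.0]
gripper_width: 0.0668
gripper_force: 0.0
time_s: 16.25
tcp_pos: [0.6443, 0.228, 0.183]
eef_rot: [180.0, 0.5, -171.9]
contact_force: [0.9, -0.4, -0.6]
gripper_width: 0.0834
gripper_force: 0.0
tool d [ 0.0022 -0.1078  0.0029] rv [0.04 0.48 0.04] n 2.6
```

In the tool's units: -0.107 m / 0.4 = -0.2675, -0.09 m / 0.4 = -0.225.

```bash
echo '[[0, -0.0625, 0, 0, 0, 0], [0.0025, -0.15, 0, 0, 0, 0], [0.0038, -0.225, 0, 0, 0, 0], [0.005, -0.2675, 0, 0, 0, 0], [0.005, -0.2675, 0, 0, 0, 0], [0.005, -0.2675, 0, 0, 0, 0]]' > rows.txt && python3 -m pendant rows.txt
python3 - <<'E'
from h import *
go(.6574,.121,.124,188.1)
E
```

```text
time_s: 16.75
tcp_pos: [0.6558, 0.1201, 0.1791]
eef_rot: [-179.9, 0.2, -172.0]
contact_force: [0.1, 0.8, 0.6]
gripper_width: 0.0839
gripper_force: 0.0
tool d [-0.0016  0.0007  0.0551] rv [-0.05  0.16 -0.1 ] n 1.3
```

In the tool's units: 0.055 m / 0.4 = 0.1375, 0.052 m / 0.4 = 0.13.

```bash
echo '[[-0.0025, 0, 0.03, 0, 0, 0], [-0.0025, 0, 0.065, 0, 0, 0], [-0.0025, 0, 0.105, 0, 0, 0], [-0.0025, 0, 0.13, 0, 0, 0], [-0.0025, 0, 0.1375, 0, 0, 0], [-0.0025, 0, 0.1375, 0, 0, 0]]' > rows.txt && python3 -m pendant rows.txt; echo '[[0, 0, 0, 0, 0, 0], [0, 0, 0, 0, 0, 0], [0, 0, 0, 0, 0, 0], [0, 0, 0, 0, 0, 0], [0, 0, 0, 0, 0, 0], [0, 0, 0, 0, 0, 0], [0, 0, 0, 0, 0, 0], [0, 0, 0, 0, 0, 0], [0, 0, 0, 0, 0, 0], [0, 0, 0, 0, 0, 0], [0, 0, 0, 0, 0, 0], [0, 0, 0, 0, 0, 0]]' > rows.txt && python3 -m pendant rows.txt 0.03 15;echo '[[0, 0, 0, 0, 0, 0], [0, 0, 0, 0, 0, 0], [0, 0, 0, 0, 0, 0], [0, 0, 0, 0, 0, 0], [0, 0, 0, 0, 0, 0]]' > rows.txt && python3 -m pendant rows.txt 0.07
```

```text
time_s: 17.25
tcp_pos: [0.6564, 0.1217, 0.1231]
eef_rot: [-179.9, 0.1, -171.8]
contact_force: [-0.3, -0.1, 0.3]
gripper_width: 0.0838
gripper_force: 0.0
time_s: 18.25
tcp_pos: [0.6575, 0.1224, 0.1252]
eef_rot: [180.0, 0.3, -171.9]
contact_force: [-2.1, 7.5, 4.8]
gripper_width: 0.0336
gripper_force: 15.0
time_s: 18.67
tcp_pos: [0.6568, 0.1206, 0.1242]
eef_rot: [-179.9, 0.1, -171.9]
contact_force: [-0.1, 0.1, -0.5]
gripper_width: 0.0612
gripper_force: 0.0
```

```bash
echo '[[0, 0, -0.05, 0, 0, 0], [0, 0, -0.125, 0, 0, 0], [0, 0, -0.2, 0, 0, 0], [0, 0, -0.2, 0, 0, 0]]' > rows.txt && python3 -m pendant rows.txt
python3 - <<'E'
from h import *
go(.5575,.1468,.195,-105.4)
E
```

```text
time_s: 19.0
tcp_pos: [0.6598, 0.1215, 0.2114]
eef_rot: [-180.0, 0.7, -171.8]
contact_force: [0.9, -0.3, 0.7]
gripper_width: 0.0701
gripper_force: 0.0
tool d [0.0979 0.0396 0.0152] rv [ -0.44   0.62 -66.45] n 2.6
```

In the tool's units: 0.097 m / 0.4 = 0.2425, 0.09 m / 0.4 = 0.225, -66.4 degrees / 90 = -0.7378.

```bash
echo '[[0.025, 0.01, 0, 0, 0, -0.0667], [0.05, 0.02, 0, 0, 0, -0.1444], [0.075, 0.03, 0, 0, 0, -0.2222], [0.1125, 0.045, 0, 0, 0, -0.3], [0.15, 0.06, 0, 0, 0, -0.3778], [0.175, 0.07, 0, 0, 0, -0.4556], [0.2, 0.08, 0, 0, 0, -0.5333], [0.225, 0.09, 0.0125, 0, 0, -0.6111], [0.2425, 0.099, 0.025, 0, 0, -0.6889], [0.2425, 0.099, 0.03, 0, 0, -0.7378], [0.2425, 0.099, 0.03, 0, 0, -0.7378], [0.2425, 0.099, 0.03, 0, 0, -0.7378]]' > rows.txt && python3 -m pendant rows.txt 0.04
python3 - <<'E'
from h import *
from plant import r
go(.5575,.1468,.121,-105.4)
print(r.get_state()['joints'].round(1))
c=r.capture('top');np.savez('/tmp/t6.npz',**c);s=r.capture('scene')
cv2.imwrite('pics/s6.png',cv2.resize(s['frame'][210:320,350:480,::-1],None,fx=5,fy=5,interpolation=cv2.INTER_CUBIC))
E
```

```text
time_s: 20.0
tcp_pos: [0.5553, 0.1466, 0.1922]
eef_rot: [-179.8, 0.0, -105.6]
contact_force: [0.8, 0.5, 0.4]
gripper_width: 0.0398
gripper_force: 0.0
tool d [-0.0008 -0.0019  0.0712] rv [-0.2   0.02 -0.24] n 1.7
[ 34.4  12.5 -15.4   0.2 -62.  -50.1]
```

View pics/s6.png

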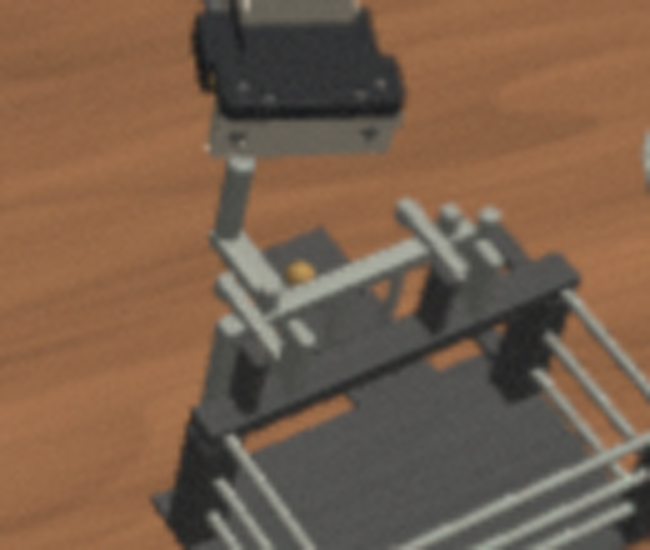

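The crop shows both tabs squeezed next to their rests ((480,245), (300,330)), the gate still closed, and the gripper above the post (238,165). I'll descend and pinch.

In the tool's units: 0.07 m / 0.4 = 0.175, 0.064 m / 0.4 = 0.16.

```bash
echo '[[-0.0025, -0.005, 0.03, 0, 0, 0], [-0.0025, -0.005, 0.075, 0, 0, 0], [-0.0025, -0.005, 0.125, 0, 0, 0], [-0.0025, -0.005, 0.16, 0, 0, 0], [-0.0025, -0.005, 0.175, 0, 0, 0], [-0.0025, -0.005, 0.175, 0, 0, 0]]' > rows.txt && python3 -m pendant rows.txt; echo '[[0, 0, 0, 0, 0, 0], [0, 0, 0, 0, 0, 0], [0, 0, 0, 0, 0, 0], [0, 0, 0, 0, 0, 0], [0, 0, 0, 0, 0, 0], [0, 0, 0, 0, 0, 0], [0, 0, 0, 0, 0, 0], [0, 0, 0, 0, 0, 0]]' > rows.txt && python3 -m pendant rows.txt 0.008 40
cat > arc.py <<'E'
from h import *
from plant import r
# way-points of the arc in current tool axes; hinge from the cage layout
s=r.get_state();R=Ro.from_euler('xyz',s['eef_rot'],degrees=True);H=np.array([.5908,.2678]);p=s['tcp_pos'];v=p[:2]-H
print('radius',np.linalg.norm(v),'angle',(-105.4-np.degrees(np.arctan2(v[1],v[0])))%360, s['joints'].round(0))
a0=np.arctan2(v[1],v[0])
for d in range(5,61,5):
    a=a0-np.radians(d);t=np.r_[H+.1254*np.array([np.cos(a),np.sin(a)]),p[2]]
    print(d,R.inv().apply(t-p).round(4))
E
python3 arc.py
```

```text
time_s: 20.6
tcp_pos: [0.5571, 0.1466, 0.1208]
eef_rot: [-179.9, -0.1, -105.6]
contact_force: [0.1, -0.0, 0.8]
gripper_width: 0.0403
gripper_force: 0.0
time_s: 21.27
tcp_pos: [0.5577, 0.1474, 0.1229]
eef_rot: [-179.8, 0.1, -105.5]
contact_force: [-3.5, 1.4, 6.8]
gripper_width: 0.013
gripper_force: 40.0
radius 0.12488797108227546 angle 359.9731767900761 [ 34.  16. -20.   0. -53. -50.]
5 [ 0.0001  0.0109 -0.    ]
10 [-0.0014  0.0218 -0.0001]
15 [-0.0037  0.0325 -0.0001]
20 [-0.007   0.0429 -0.0002]
25 [-0.0111  0.053  -0.0002]
30 [-0.0162  0.0627 -0.0002]
35 [-0.022   0.072  -0.0003]
40 [-0.0287  0.0807 -0.0003]
45 [-0.0361  0.0887 -0.0003]
50 [-0.0441  0.0961 -0.0003]
55 [-0.0528  0.1028 -0.0003]
60 [-0.062   0.1087 -0.0004]
```

In the tool's units: 0.0627 m / 0.4 = 0.1568, 0.058 m / 0.4 = 0.145, 26 degrees / 90 = 0.2889.

```bash
echo '[[0, 0.0125, 0, 0, 0, 0.0222], [0, 0.0275, 0, 0, 0, 0.05], [-0.0013, 0.0413, 0, 0, 0, 0.0722], [-0.0035, 0.055, 0, 0, 0, 0.1], [-0.0063, 0.0675, 0, 0, 0, 0.1222], [-0.0093, 0.0813, 0, 0, 0, 0.1444], [-0.0138, 0.095, 0, 0, 0, 0.1667], [-0.0175, 0.1075, 0, 0, 0, 0.1944], [-0.0225, 0.12, 0, 0, 0, 0.2167], [-0.0275, 0.1325, 0, 0, 0, 0.2389], [-0.034, 0.145, 0, 0, 0, 0.2667], [-0.0405, 0.1568, 0, 0, 0, 0.2889]]' > rows.txt && python3 -m pendant rows.txt; python3 arc.py
```

```text
time_s: 22.27
tcp_pos: [0.5025, 0.1789, 0.1229]
eef_rot: [-179.7, 0.2, -131.6]
contact_force: [4.2, -5.3, 4.4]
gripper_width: 0.0134
gripper_force: 40.0
radius 0.1253059199445627 angle 29.41267559858494 [ 41.  13. -26.   0. -52. -83.]
5 [-0.001   0.0109 -0.0001]
10 [-0.003   0.0216 -0.0001]
15 [-0.006   0.0322 -0.0001]
20 [-0.0098  0.0424 -0.0002]
25 [-0.0146  0.0523 -0.0002]
30 [-0.0202  0.0617 -0.0002]
35 [-0.0265  0.0706 -0.0003]
40 [-0.0337  0.0789 -0.0003]
45 [-0.0415  0.0865 -0.0003]
50 [-0.05    0.0934 -0.0003]
55 [-0.059   0.0996 -0.0003]
60 [-0.0685  0.105  -0.0003]
```

Gate is following. I'll continue through the detent at 46–54°.

In the tool's units: 0.0617 m / 0.4 = 0.1543, 0.057 m / 0.4 = 0.1425, 25 degrees / 90 = 0.2778.

```bash
echo '[[0, 0.015, 0, 0, 0, 0.0222], [-0.0025, 0.0275, 0, 0, 0, 0.0444], [-0.005, 0.0413, 0, 0, 0, 0.0722], [-0.0075, 0.054, 0, 0, 0, 0.0944], [-0.0113, 0.0675, 0, 0, 0, 0.1167], [-0.015, 0.0805, 0, 0, 0, 0.1444], [-0.02, 0.0933, 0, 0, 0, 0.1667], [-0.0245, 0.106, 0, 0, 0, 0.1889], [-0.0305, 0.1185, 0, 0, 0, 0.2111], [-0.0365, 0.1308, 0, 0, 0, 0.2333], [-0.0435, 0.1425, 0, 0, 0, 0.2556], [-0.0505, 0.1543, 0, 0, 0, 0.2778]]' > rows.txt && python3 -m pendant rows.txt; python3 arc.py
```

```text
time_s: 23.27
tcp_pos: [0.4691, 0.2338, 0.1228]
eef_rot: [-179.8, 0.1, -156.6]
contact_force: [0.7, -7.3, 8.6]
gripper_width: 0.0133
gripper_force: 40.0
radius 0.12639148714788523 angle 59.01054418077382 [  48.   12.  -27.    0.  -52. -115.]
5 [-0.0029  0.0106 -0.    ]
10 [-0.0058  0.0212 -0.0001]
15 [-0.0096  0.0314 -0.0001]
20 [-0.0143  0.0413 -0.0001]
25 [-0.0198  0.0508 -0.0002]
30 [-0.0261  0.0597 -0.0002]
35 [-0.0332  0.0681 -0.0002]
40 [-0.041   0.0758 -0.0002]
45 [-0.0494  0.0827 -0.0002]
50 [-0.0584  0.089  -0.0002]
55 [-0.0679  0.0944 -0.0002]
60 [-0.0778  0.099  -0.0002]
```

In the tool's units: 0.0582 m / 0.4 = 0.1455, 0.0553 m / 0.4 = 0.1383, 23 degrees / 90 = 0.2556.

```bash
echo '[[-0.0025, 0.0125, 0, 0, 0, 0.0222], [-0.0063, 0.0265, 0, 0, 0, 0.0444], [-0.01, 0.04, 0, 0, 0, 0.0667], [-0.0138, 0.053, 0, 0, 0, 0.0889], [-0.0188, 0.0658, 0, 0, 0, 0.1111], [-0.024, 0.0785, 0, 0, 0, 0.1333], [-0.0295, 0.091, 0, 0, 0, 0.1556], [-0.0358, 0.1033, 0, 0, 0, 0.1778], [-0.0425, 0.115, 0, 0, 0, 0.2], [-0.0495, 0.127, 0, 0, 0, 0.2222], [-0.057, 0.1383, 0, 0, 0, 0.2444], [-0.0625, 0.1455, 0, 0, 0, 0.2556]]' > rows.txt && python3 -m pendant rows.txt; echo '[[0, 0, 0, 0, 0, 0], [0, 0, 0, 0, 0, 0], [0, 0, 0, 0, 0, 0], [0, 0, 0, 0, 0, 0]]' > rows.txt && python3 -m pendant rows.txt; python3 arc.py | head -1
python3 - <<'E'
from h import *
from plant import r
s=r.capture('scene')
a=s['frame'][200:360,250:510,::-1]
cv2.imwrite('pics/s7.png',cv2.resize(a,None,fx=3,fy=3,interpolation=cv2.INTER_CUBIC))
E
```

```text
time_s: 24.27
tcp_pos: [0.4675, 0.2972, 0.1227]
eef_rot: [-179.8, 0.1, -179.6]
contact_force: [-7.5, -6.8, 14.1]
gripper_width: 0.0132
gripper_force: 40.0
time_s: 24.6
tcp_pos: [0.4678, 0.2976, 0.1227]
eef_rot: [-179.9, 0.1, -179.5]
contact_force: [-6.0, -5.0, 11.9]
gripper_width: 0.0129
gripper_force: 40.0
radius 0.1265923532496148 angle 88.1992497992897 [  53.   15.  -23.    0.  -53. -142.]
```

View pics/s7.png

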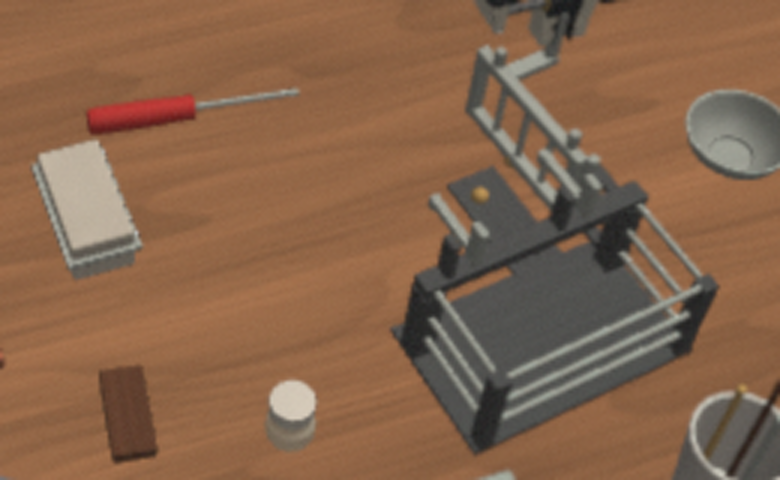

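The picture shows the gate swung wide, square to the front ((480,60) to (600,180)), with the post still held, and the stack square at (90,205). Measured gate angle is about 88° (1.54 rad), so I'm handing in.

```bash
python3 -c "
from plant import r
print(r.close_job())"
```

```text
the job is handed in; nothing more can be done
None
```

The job is handed in: the stack is square, catch a then catch b are squeezed shut, and the gate is held wide open by its post at about 1.54 rad, at 24.6 s.

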